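# Load and close a balanced centrifuge rotor

### The job

Load the centrifuge rotor on its stand so that it is balanced: the red-capped vial goes in the well with the yellow ring, the blue-capped vial in the well straight across from it, and the two white-capped vials in two wells straight across from each other, all standing right down in their wells. Then put the blue rotor lid squarely over the centre post, fully down, and let everything come to rest. Tip no vial over, and leave the small beaker and the tip box where they stand.

Things in the scene. Friction and masses are not known exactly. Their poses are not given: they have to be found in the camera images.
- vial_red: Red-capped glass screw vial standing upright on the bench, 23 mm across, 52 mm tall with its cap (top 10 mm, as wide as the vial), solid to grip up to 45 mm above its foot, 20 to 35 g. Origin at the centre of its underside, z up.
- vial_blue: Blue-capped glass screw vial standing upright on the bench, 23 mm across, 52 mm tall with its cap (top 10 mm, as wide as the vial), solid to grip up to 45 mm above its foot, 20 to 35 g. Origin at the centre of its underside, z up; it holds a yellowish liquid.
- vial_white_a: White-capped glass screw vial standing upright on the bench, 23 mm across, 52 mm tall with its cap (top 10 mm, as wide as the vial), solid to grip up to 45 mm above its foot, 20 to 35 g. Origin at the centre of its underside, z up. Interchangeable with vial_white_b.
- vial_white_b: White-capped glass screw vial standing upright on the bench, 23 mm across, 52 mm tall with its cap (top 10 mm, as wide as the vial), solid to grip up to 45 mm above its foot, 20 to 35 g. Origin at the centre of its underside, z up. Interchangeable with vial_white_a.
- rotor: Aluminium rotor, 144 mm wide, on a fixed stand; turns stiffly about its upright axis (0.04 N m). Origin on the axis at its underside, 16 mm above the bench; x points to the yellow-ringed well. Six wells 52 mm from the axis, 60 deg apart, 26.8 mm wide, 3 mm chamfer; floors 6 mm, top face 26 mm above origin. Hub 26 mm wide has a shoulder at 60 mm, then a coned post 12 mm wide up to 77.5 mm.
- rotor_lid: Loose flat blue lid, a disc 136 mm wide, 4 mm thick, lying knob up; 110 to 225 g. Black round knob in its middle, 29 mm wide, up to 36 mm above the underside: grip it there. Origin at the centre of its underside, z up. A blind hole below, 17 mm wide (21 at its mouth), 20 mm deep, drops over the rotor's post till the disc rests on the hub's shoulder, just above the vials' caps.
- beaker: Bystander: small clear glass beaker, 46 mm across, 56 mm tall, loose. Origin at the centre of its underside.
- tip_box: Bystander: blue pipette tip box with a clear lid, 84 x 118 x 63 mm, loose. Origin at the centre of its underside.
Mind the look-alikes: they are no part of the job. Leave any green or orange look-alike of the vial_red alone.

How it is judged:
By the outcome, as a careful person would: the job done as asked, in the order asked, and still so for the second after the job is handed in, with the robot touching nothing.
It also fails if it takes over 134 s, if anything falls off the work surface, if the arm or the gripper's body presses on something with over 40 N, if the wrist force passes 120 N, or if a joint passes its speed limit or range.

### The arm

A 7-joint arm with a two-finger parallel gripper is mounted at the origin on a cart in front of the work surface, level with it; the furniture and walls round the work are solid. World frame = base frame: x ahead of the robot, y to its left, z up, the work surface at z = 0. Lengths are in m, angles in rad, forces in N, time in s.
With the tool pointing down it reaches from about 0.425 to 0.925 m from the base axis. Payload 6.8 kg.
Tool frame: the origin (TCP) lies midway between the tips of the shut fingers; the grasp point (between the pads) lies r.grip_point_offset behind it (r.grip_point_offset is the distance from the TCP to the grasp point, in m); z points along the fingers, y is the line along which they close (so a half turn about z gives the same grasp; the last joint's range is limited). The gripper opens to 85 mm and grips with 20 to 120 N. Pads are 22 mm wide; open, the fingers measure 114 mm over their backs; the gripper's body (76 mm by 85 mm) begins 54 mm behind the grasp point. The pads swing forward as they close: fully open they stand 13 mm farther back than shut.
Start: joints at [-1.309, 0.477, 0.022, 1.555, -0.011, 1.109, -0.083], TCP at [0.244, 0.629, 0.231] pointing down, gripper open.
Joint ranges: [-2.96, 2.96], [-0.34, 2.1], [-1.41, 1.46], [0.24, 2.44], [-1.37, 4.51], [0.17, 1.92], [-2.96, 2.96]. Speed limits (rad/s): [2.39, 2.39, 3.14, 3.14, 3.14, 3.14, 3.14].

### API

Orientations are given as a rotation vector (axis times angle).
In Python, from bench import r gives the robot as it stands. The module is installed in compiled form; this text tells all that it offers.
- The arm moves only by the shell command python3 -m crank 'ROWS' [FORCE]. ROWS is JSON, a list of rows, each a list of 5 numbers: the shift along the world's x, y, z in units of 200 mm (1.0 is 200 mm), then the turn about the world's z in units of 45 degrees (1.0 is 45 degrees), then the opening, from -1 (shut) to 1 (fully open). In form: [[dx, dy, dz, turn, jaw], ...]. A call has 1 to 8 rows; each row shifts and turns the commanded pose from where the row before left it; what a row does not reach is not made up. A row lasts 1/12 s, in which the tool goes at most 41.7 mm and 7.16 degrees, less where a joint would pass 70% of its speed; a pose out of reach is approached as far as the arm can. A call with a number of a shift or a turn outside -1 to 1 is refused whole. A call with a gripper value outside its range is refused whole. The fingers move at their own pace and stop on an object; FORCE is the grip in N (left out, the last holds). Time passes only in rows, so rows that do not move let the fingers close. It gives the time, the measured TCP pose, the force, the opening and the grip force at its end, in the units of the state.
- r.get_obs(): the state, without advancing time (a new reading comes with each control period).
- r.grab_frame(name): name is "scene" or "top" or "wrist"; returns the picture (420x560x3 uint8, blue, green, red); there is no depth.
- r.camera_model(name): a dict with "fx", "fy", "cx", "cy" (pixels), "R" (3x3) and "t" (3): a world point X has camera coordinates R X + t. Camera axes: x right, y down, z forward; pixel columns grow to the right and rows downward; lengths in m; the calibration is good to about 2 mm. A picture is of the moment at which its call begins: read the wrist's pose just before it. camera_model takes no time and is no camera call; for the wrist camera it gives the pose at the moment of the call.
- r.hand_in(): hands the job in; it is judged then, once.
The state is a dict: "clock": time; "joints": joint angles; "qvel": joint speeds; "tau": joint torques, N m; "tcp_pos": TCP position; "orientation": TCP orientation; "contact_force": force on the tool from outside, world axes, zero at the start; "moment": the same for the moment, N m; "grip_width": finger opening in m; "gripper_force": force on a finger pad.
Only numpy, scipy, OpenCV 4.12 (cv2) and the standard library are available. Lean on these libraries where they do the work, as an engineer would, in place of code of your own. Each camera call takes 0.05 s, during which the arm holds its last target. There are 200 camera calls.

## Working session

There is one attempt and no reset: what is moved stays moved. The work goes in short steps, Python scripts to look and compute and a shell command to move; the robot and the scene stay as the last step left them, time stands still between calls to the robot, and variables do not carry over. Pictures are saved under pics/ and viewed, at most 17 in all, crops included, and the job is handed in when it is done.

```bash
mkdir -p pics
python3 - <<'E'
from bench import r
import cv2
o=r.get_obs();print({k:o[k] for k in('clock','tcp_pos','orientation','grip_width')},r.grip_point_offset)
for n in("scene","top"):
    cv2.imwrite(f"pics/{n}0.png",r.grab_frame(n)); m=r.camera_model(n);print(n,m)
E
```

```text
{'clock': 0.0, 'tcp_pos': array([0.24377771, 0.62878057, 0.2303019 ]), 'orientation': array([-5.77623037e-01, -3.08783269e+00,  2.96603448e-03]), 'grip_width': 0.08539219243645471} 0.0187
scene {'fx': 429.12949713382665, 'fy': 429.12949713382665, 'cx': 280.27158696807965, 'cy': 209.3663649388448, 'R': array([[ 0.91235886, -0.40934526,  0.00614603],
       [-0.30886016, -0.69809389, -0.64596464],
       [ 0.26871307,  0.5874533 , -0.76334259]]), 't': array([-0.54907334,  0.19864973,  0.74623752])}
top {'fx': 528.039560349243, 'fy': 528.039560349243, 'cx': 273.83221440985585, 'cy': 217.91095140231795, 'R': array([[-0.00614798, -0.99996749,  0.00521773],
       [-0.98892428,  0.00530613, -0.14832602],
       [ 0.14829351, -0.00607184, -0.98892475]]), 't': array([-0.01584697,  0.61272165,  1.1185986 ])}
```

View pics/scene0.png

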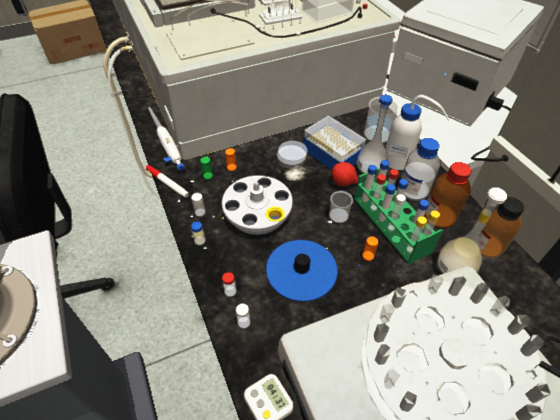

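View pics/top0.png

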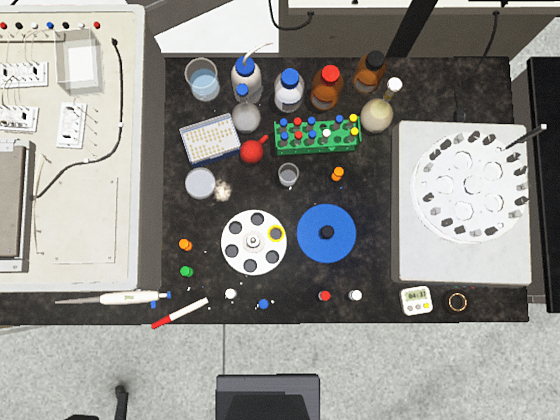

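The scene picture shows the vial caps at about red (229,277), blue (197,227), white (198,197) and white (243,309). The rotor is at (257,205) with its yellow ring at (276,214), and the lid knob is at (302,263).

In the top picture they are at red (324,296), blue (264,304), white (230,294) and (356,296), with the ring at (277,234) and the knob at (326,232). The green vial at (187,271) and the orange ones at (185,244) and (338,174) are look-alikes. Next I'll enlarge to confirm.

Run:
```python
import cv2,numpy as np
t=cv2.imread('pics/top0.png');s=cv2.imread('pics/scene0.png')
a=cv2.resize(t[195:315,215:375],None,fx=5,fy=5,interpolation=cv2.INTER_CUBIC)
b=cv2.resize(s[160:335,175:350],None,fx=3.4,fy=3.4,interpolation=cv2.INTER_CUBIC)
cv2.imwrite('pics/c1.png',a);cv2.imwrite('pics/c2.png',b)
```

```text
(no output)
```

View pics/c1.png

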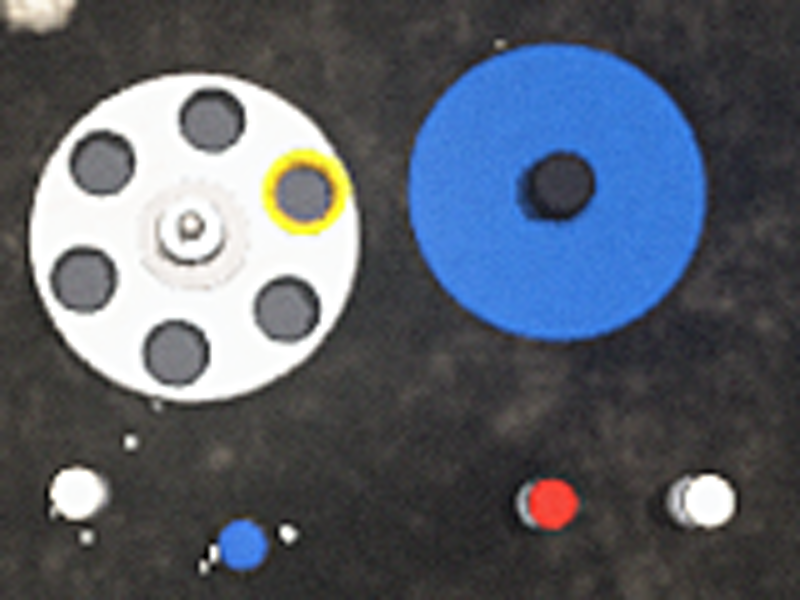

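View pics/c2.png

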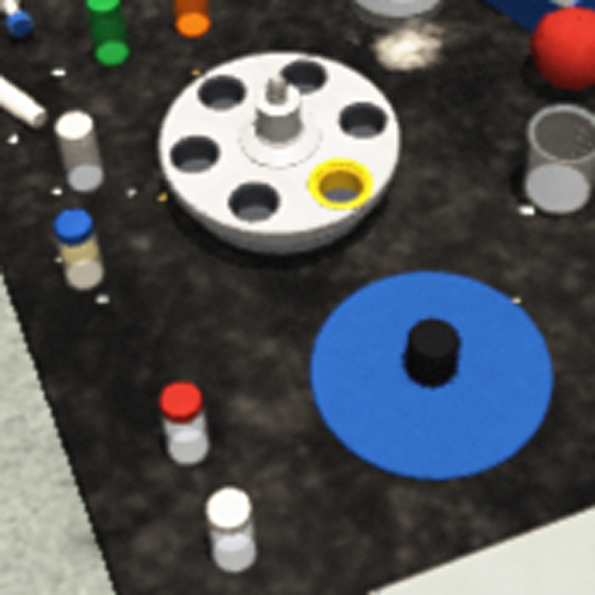

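```bash
cat > h.py <<'E'
import numpy as np,cv2
from bench import r
def ray(m,p):
    R=np.array(m['R']);d=R.T@np.array([(p[0]-m['cx'])/m['fx'],(p[1]-m['cy'])/m['fy'],1]);return -R.T@np.array(m['t']),d/np.linalg.norm(d)
def tri(obs):
    A=np.zeros((3,3));b=np.zeros(3);L=[ray(m,p) for m,p in obs]
    for c,d in L: P=np.eye(3)-np.outer(d,d);A+=P;b+=P@c
    X=np.linalg.solve(A,b);return X,max(np.linalg.norm((np.eye(3)-np.outer(d,d))@(X-c)) for c,d in L)
def onz(m,p,z):
    c,d=ray(m,p);return c+d*(z-c[2])/d[2]
def proj(m,X):
    q=np.array(m['R'])@X+m['t'];return np.array([m['fx']*q[0]/q[2]+m['cx'],m['fy']*q[1]/q[2]+m['cy']])
E
python3 - <<'E'
from h import *
T=r.camera_model('top');S=r.camera_model('scene')
np.set_printoptions(precision=4,suppress=True)
D=dict(wa=((77,493),(74,124)),blue=((242,545),(73,223)),red=((552,503),(181,398)),wb=((709,501),(229,508)),knob=((563,184),(433,339)),post=((190,226),(278,86)),
w0=((305,192),(341,185)),w1=((288,309),(254,202)),w2=((177,353),(195,155)),w3=((84,279),(222,92)),w4=((102,163),(304,76)),w5=((212,121),(362,120)))
H=dict(wa=.052,blue=.052,red=.052,wb=.052,knob=.036,post=.0935)
for k,(a,b) in D.items():
    a=(np.array(a)+.5)/5-.5+[215,195];b=(np.array(b)+.5)/3.4-.5+[175,160]
    X,e=tri([(T,a),(S,b)]);print(k,X,round(e,4),'top@h',onz(T,a,H.get(k,.042))[:2],'scene@h',onz(S,b,H.get(k,.042))[:2])
W=r.camera_model('wrist');print(W)
E
```

```text
wa [0.4488 0.0757 0.0528] 0.0 top@h [0.4488 0.0757] scene@h [0.449  0.0764]
blue [0.4264 0.005  0.051 ] 0.0001 top@h [0.4263 0.005 ] scene@h [0.4263 0.0042]
red [ 0.4434 -0.1282  0.0517] 0.0001 top@h [ 0.4433 -0.1282] scene@h [ 0.4435 -0.1284]
wb [ 0.4439 -0.1958  0.051 ] 0.0002 top@h [ 0.4437 -0.1957] scene@h [ 0.4439 -0.1964]
knob [ 0.5837 -0.1378  0.0337] 0.0002 top@h [ 0.5832 -0.1375] scene@h [ 0.5832 -0.1392]
post [0.5606 0.0259 0.0859] 0.0006 top@h [0.5592 0.0258] scene@h [0.5588 0.019 ]
w0 [ 0.5796 -0.0231  0.0408] 0.0001 top@h [ 0.5796 -0.0231] scene@h [ 0.5791 -0.0239]
w1 [ 0.5279 -0.0153  0.042 ] 0.0001 top@h [ 0.528  -0.0153] scene@h [ 0.5278 -0.0152]
w2 [0.5091 0.0333 0.0411] 0.0 top@h [0.5091 0.0333] scene@h [0.5089 0.0326]
w3 [0.5417 0.074  0.0424] 0.0 top@h [0.5417 0.074 ] scene@h [0.5418 0.0743]
w4 [0.5932 0.0663 0.0423] 0.0003 top@h [0.5929 0.0664] scene@h [0.5936 0.0665]
w5 [0.6114 0.0178 0.0422] 0.0 top@h [0.6114 0.0178] scene@h [0.6115 0.018 ]
{'fx': 359.3924601178649, 'fy': 359.3924601178649, 'cx': 273.425602629945, 'cy': 205.74053231220915, 'R': array([[ 0.362 ,  0.9322, -0.0012],
       [ 0.8965, -0.3478,  0.2744],
       [ 0.2554, -0.1004, -0.9616]]), 't': array([-0.674 , -0.0346,  0.3786])}
```

Red, blue and both whites are confirmed: heights measure 51 to 53 mm, wells 42 mm, and the well radius is 52 mm. Rotor centre is about (0.5605, 0.0255). The equipment box lies between the start pose and the work, so I'll check its extent before moving.

Run:
```python
from h import *
np.set_printoptions(precision=3,suppress=True)
T=r.camera_model('top');S=r.camera_model('scene')
print('corner',tri([(T,(138,290)),(S,(160,98))]), onz(S,(185,168),0), onz(T,(162,290),0))
print('left top edge scene @h', onz(S,(122,0),.15))
cv2.imwrite('pics/w0.png',r.grab_frame('wrist'))
```

```text
corner (array([0.449, 0.241, 0.183]), np.float64(0.006174203195957526)) [0.458 0.22  0.   ] [0.457 0.232 0.   ]
left top edge scene @h [0.463 0.796 0.15 ]
```

View pics/w0.png

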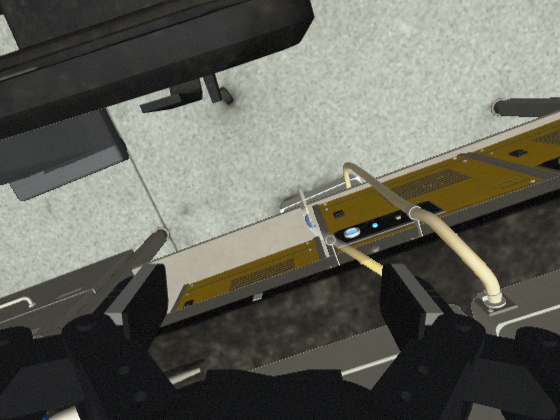

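The wrist view shows the open fingers over the box front, whose hoses lie around (350,200) to (490,290). The box has x ≥ 0.455, y ≥ 0.23 and is 0.19 m tall, so I'll pass in front of it at z = 0.28 while turning the closing line onto world x.

```bash
python3 -m crank '[[0.06,-0.18,0.05,-0.127,0.1],[0.06,-0.18,0.05,-0.127,0.1],[0.06,-0.18,0.05,-0.127,0.1],[0.06,-0.18,0.05,-0.127,0.1],[0.06,-0.18,0.05,-0.127,0.1],[0,0,0,0,0.1]]'
python3 -m crank '[[0.07,-0.18,0,-0.127,0.1],[0.07,-0.18,0,-0.127,0.1],[0.07,-0.18,0,-0.127,0.1],[0.07,-0.18,0,-0.127,0.1],[0.07,-0.18,0,-0.127,0.1],[0.07,-0.18,0,-0.127,0.1],[0.07,-0.18,0,-0.127,0.1],[0,0,0,0,0.1]]'
```

```text
clock: 0.65
tcp_pos: [0.3086, 0.4426, 0.2833]
orientation: [1.341, 2.838, 0.001]
contact_force: [0.2, 0.5, 0.1]
grip_width: 0.0469
gripper_force: 0.0
clock: 1.32
tcp_pos: [0.4043, 0.1901, 0.2814]
orientation: [2.232, 2.209, -0.001]
contact_force: [-0.3, -0.7, -0.5]
grip_width: 0.0472
gripper_force: 0.0
```

```bash
python3 -m crank '[[0.024,-0.199,0,0,0.1],[0.024,-0.199,0,0,0.1],[0.024,-0.199,0,0,0.1],[0.024,-0.199,0,0,0.1],[0.024,-0.199,0,0,0.1],[0.024,-0.199,0,0,0.1],[0.024,-0.199,0,0,0.1],[0.024,-0.199,0,0,0.1]]'
python3 -m crank '[[0,0,-0.15,0,0.1],[0,0,-0.15,0,0.1],[0,0,-0.15,0,0.1],[0,0,-0.05,0,0.1],[0,0,0,0,0.1],[0,0,0,0,0.1]]'
python3 - <<'E'
from h import *
m=r.camera_model('wrist');cv2.imwrite('pics/w1.png',r.grab_frame('wrist'))
np.set_printoptions(precision=4,suppress=True)
print(r.get_obs()['tcp_pos'],m['R'],m['t'])
for k,X in dict(red=[.4434,-.1282,.052],wb=[.4439,-.1958,.052],knob=[.5837,-.1378,.036]).items(): print(k,proj(m,np.array(X)))
E
```

```text
clock: 1.98
tcp_pos: [0.4403, -0.1226, 0.2816]
orientation: [2.215, 2.227, 0.002]
contact_force: [1.3, 0.8, -0.5]
grip_width: 0.0472
gripper_force: 0.0
clock: 2.48
tcp_pos: [0.4406, -0.121, 0.1818]
orientation: [2.217, 2.226, -0.001]
contact_force: [0.1, -1.2, 0.4]
grip_width: 0.0469
gripper_force: 0.0
[ 0.4413 -0.1211  0.1825] [[ 1.      0.0037  0.0001]
 [ 0.0036 -0.9617  0.2741]
 [ 0.0011 -0.2741 -0.9617]] [-0.4395 -0.1399  0.2971]
red [277.799  204.7851]
wb [277.825 282.4  ]
knob [445.0633 211.2308]
```

View pics/w1.png

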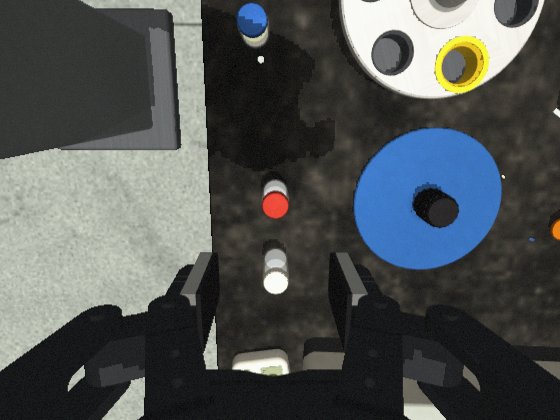

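The wrist view has red at (275,205), white_b at (275,281) and the knob at (443,210). That is within 2 to 3 px of the projections, and the pad midpoint at u≈273 shows the same shift, so the offset is wrist-camera bias. I'll descend on red.

```bash
python3 -m crank '[[0.01,-0.035,-0.1,0,0.1],[0,0,-0.15,0,0.1],[0,0,-0.15,0,0.1],[0,0,-0.15,0,0.1],[0,0,-0.1,0,0.1],[0,0,0,0,0.1],[0,0,0,0,0.1]]'
```

```text
clock: 3.12
tcp_pos: [0.4433, -0.128, 0.0523]
orientation: [2.216, 2.226, 0.001]
contact_force: [0.5, -0.5, 0.8]
grip_width: 0.047
gripper_force: 0.0
```

```bash
python3 -m crank '[[0,0,-0.08,0,0.1],[0,0,-0.077,0,0.1],[0,0,0,0,0.1],[0,0,0,0,-1],[0,0,0,0,-1],[0,0,0,0,-1],[0,0,0,0,-1],[0,0,0,0,-1]]' 30
python3 -m crank '[[0,0,0,0,-1],[0,0,0,0,-1],[0,0,0,0,-1],[0,0,0.05,0,-1],[0,0,0.05,0,-1],[0,0,0,0,-1]]'
```

```text
clock: 3.78
tcp_pos: [0.4438, -0.1283, 0.0215]
orientation: [2.216, 2.224, 0.003]
contact_force: [-0.6, 0.8, 10.0]
grip_width: 0.0218
gripper_force: 30.1
clock: 4.28
tcp_pos: [0.4436, -0.1283, 0.042]
orientation: [2.215, 2.224, 0.003]
contact_force: [0.6, 0.5, 0.2]
grip_width: 0.0216
gripper_force: 29.5
```

```bash
python3 -m crank '[[0,0,0.15,0,-1],[0,0,0.15,0,-1],[0.1,0.08,0.14,0,-1],[0.12,0.09,0.1,0,-1],[0.12,0.09,0,0,-1],[0.12,0.09,0,0,-1],[0.12,0.09,0,0,-1],[0.1,0.086,0,0,-1]]'
python3 -m crank '[[0,0,0,0,-1],[0,0,-0.12,0,-1],[0,0,-0.12,0,-1],[0,0,-0.01,0,-1],[0,0,0,0,-1],[0,0,0,0,-1],[0,0,0,0,-1]]'
python3 - <<'E'
from h import *
m=r.camera_model('wrist');f=r.grab_frame('wrist');cv2.imwrite('pics/w2.png',f)
s=r.grab_frame('scene')
cv2.imwrite('pics/s2.png',cv2.resize(s[150:300,175:375],None,fx=4,fy=4,interpolation=cv2.INTER_CUBIC))
p=r.get_obs()['tcp_pos'];print(p)
c=np.array([.5796,-.0231,.042]);print('well',proj(m,c),'foot',proj(m,p-[0,0,.0215]))
E
```

```text
clock: 4.95
tcp_pos: [0.5799, -0.0211, 0.1486]
orientation: [2.215, 2.227, 0.002]
contact_force: [-0.7, -0.3, -0.4]
grip_width: 0.022
gripper_force: 29.6
clock: 5.53
tcp_pos: [0.5792, -0.0232, 0.0994]
orientation: [2.216, 2.224, 0.002]
contact_force: [-0.4, 0.5, -0.4]
grip_width: 0.0216
gripper_force: 29.6
[ 0.57914954 -0.02298086  0.09924026]
well [275.09516986 226.43845807] foot [274.70536181 250.11010915]
```

View pics/w2.png

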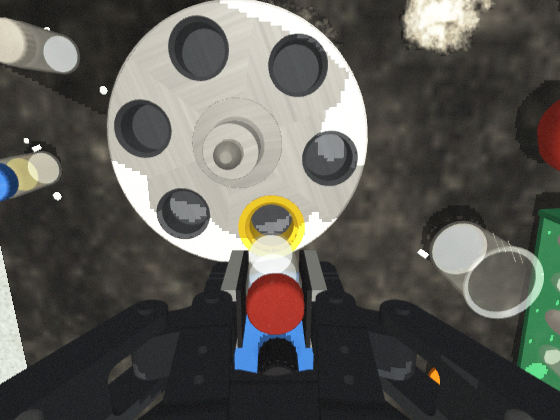

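View pics/s2.png

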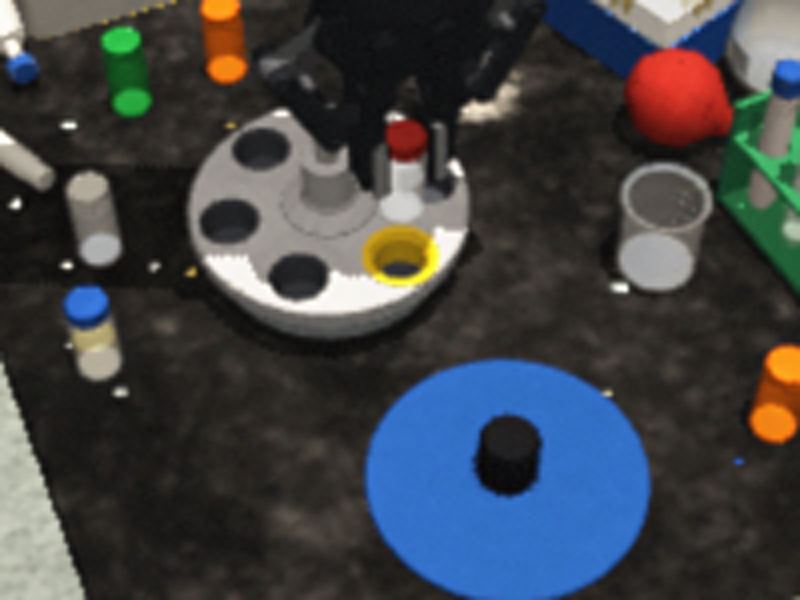

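In the wrist view the ring centre is at (271,226) and the vial's foot at about (271,250). Both sit 4 px left of their projections, so the vial is aligned with the well. Lowering now.

```bash
python3 -m crank '[[0.001,0,-0.08,0,-1],[0,0,-0.06,0,-1],[0,0,-0.04,0,-1],[0,0,-0.04,0,-1],[0,0,-0.04,0,-1],[0,0,0,0,-1],[0,0,0,0,-1]]'
```

```text
clock: 6.22
tcp_pos: [0.5783, -0.023, 0.0455]
orientation: [-2.217, -2.225, 0.001]
contact_force: [0.9, -0.0, -0.1]
grip_width: 0.0216
gripper_force: 29.6
```

```bash
python3 -m crank '[[0,0,-0.007,0,-1],[0,0,0,0,-1],[0,0,0,0,-0.18],[0,0,0,0,-0.18],[0,0,0,0,-0.18],[0,0,0,0,-0.18],[0,0,0,0,-0.18]]'
python3 -m crank '[[0,0,0.1,0,-0.18],[0,0,0.15,0,-0.18],[0,0,0.15,0,-0.18],[0,0,0.15,0,-0.18],[0,0,0,0,-0.18],[0,0,0,0,-0.18]]'
```

```text
clock: 6.8
tcp_pos: [0.5787, -0.0228, 0.0446]
orientation: [2.217, 2.226, 0.0]
contact_force: [0.2, 0.5, 0.9]
grip_width: 0.0353
gripper_force: 0.0
clock: 7.3
tcp_pos: [0.5798, -0.0228, 0.1562]
orientation: [2.215, 2.225, 0.005]
contact_force: [-0.5, 0.1, -1.3]
grip_width: 0.0352
gripper_force: 0.0
```

```bash
python3 -m crank '[[-0.15,0.03,0,0,0.1],[-0.15,0.03,0,0,0.1],[-0.15,0.03,0,0,0.1],[-0.15,0.03,0,0,0.1],[-0.166,0.019,0,0,0.1],[0,0,0,0,0.1],[0,0,0,0,0.1]]'
python3 -m crank '[[0,0,-0.15,0,0.1],[0,0,-0.15,0,0.1],[0,0,-0.15,0,0.1],[0,0,-0.05,0,0.1],[0,0,0,0,0.1],[0,0,0,0,0.1]]'
```

```text
clock: 7.88
tcp_pos: [0.4229, 0.0056, 0.1535]
orientation: [-2.214, -2.225, 0.002]
contact_force: [1.6, -0.4, 0.8]
grip_width: 0.0472
gripper_force: 0.0
clock: 8.38
tcp_pos: [0.4257, 0.0043, 0.0539]
orientation: [-2.218, -2.225, 0.003]
contact_force: [0.8, 0.5, 0.1]
grip_width: 0.0472
gripper_force: 0.0
```

Run:
```python
from h import *
s=r.grab_frame('scene');t=r.grab_frame('top')
cv2.imwrite('pics/s3.png',np.hstack([cv2.resize(s[155:255,180:300],(480,400),interpolation=cv2.INTER_CUBIC),cv2.resize(t[200:280,215:295],(320,400),interpolation=cv2.INTER_CUBIC)[:, :320]]))
```

```text
(no output)
```

View pics/s3.png

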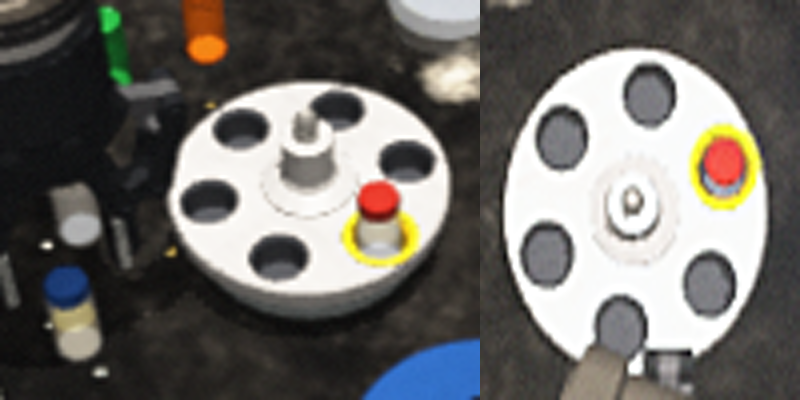

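Red stands upright in the ringed well (crop 380,215) and the rotor has not turned. The fingers straddle blue at (67,285).

```bash
python3 -m crank '[[0.002,0.002,-0.08,0,0.1],[0,0,-0.083,0,0.1],[0,0,0,0,0.1],[0,0,0,0,-1],[0,0,0,0,-1],[0,0,0,0,-1],[0,0,0,0,-1],[0,0,0,0,-1]]' 30
python3 -m crank '[[0,0,0,0,-1],[0,0,0,0,-1],[0,0,0,0,-1],[0,0,0.05,0,-1],[0,0,0.05,0,-1],[0,0,0,0,-1]]'
```

```text
clock: 9.15
tcp_pos: [0.4266, 0.0055, 0.0228]
orientation: [2.216, 2.225, 0.003]
contact_force: [-0.8, -0.3, 8.3]
grip_width: 0.022
gripper_force: 30.5
clock: 9.65
tcp_pos: [0.4267, 0.0055, 0.0433]
orientation: [2.216, 2.225, 0.003]
contact_force: [-0.7, -0.0, -0.1]
grip_width: 0.0216
gripper_force: 29.7
```

```bash
python3 -m crank '[[0,0,0.15,0,-1],[0,0,0.15,0,-1],[0,0,0.15,0,-1],[0.1,0.07,0.08,0,-1],[0.12,0.07,0,0,-1],[0.12,0.07,0,0,-1],[0.12,0.07,0,0,-1],[0.115,0.063,0,0,-1]]'
python3 -m crank '[[0,0,0,0,-1],[0,0,-0.1,0,-1],[0,0,-0.1,0,-1],[0,0,-0.06,0,-1],[0,0,0,0,-1],[0,0,0,0,-1],[0,0,0,0,-1]]'
```

```text
clock: 10.32
tcp_pos: [0.5418, 0.0755, 0.1477]
orientation: [-2.215, -2.227, -0.001]
contact_force: [0.2, -0.5, -0.7]
grip_width: 0.0216
gripper_force: 29.8
clock: 10.9
tcp_pos: [0.5412, 0.0738, 0.0966]
orientation: [2.217, 2.225, 0.001]
contact_force: [0.7, 0.2, 0.4]
grip_width: 0.0217
gripper_force: 29.8
```

```bash
python3 -m crank '[[0.002,0.001,-0.08,0,-1],[0,0,-0.06,0,-1],[0,0,-0.04,0,-1],[0,0,-0.04,0,-1],[0,0,-0.033,0,-1],[0,0,0,0,-1],[0,0,0,0,-1]]'
```

```text
clock: 11.48
tcp_pos: [0.5412, 0.0741, 0.0451]
orientation: [2.217, 2.226, -0.0]
contact_force: [0.4, 0.4, 0.1]
grip_width: 0.0216
gripper_force: 29.3
```

```bash
python3 -m crank '[[0,0,0,0,-0.18],[0,0,0,0,-0.18],[0,0,0,0,-0.18],[0,0,0,0,-0.18],[0,0,0,0,-0.18]]'
python3 -m crank '[[0,0,0.1,0,-0.18],[0,0,0.15,0,-0.18],[0,0,0.15,0,-0.18],[0,0,0.15,0,-0.18],[0,0,0,0,-0.18],[0,0,0,0,-0.18]]'
python3 -m crank '[[-0.15,0.004,0,0,0.1],[-0.15,0.004,0,0,0.1],[-0.16,0,0,0,0.1],[0,0,-0.1,0,0.1],[0,0,-0.15,0,0.1],[0,0,-0.15,0,0.1],[0,0,-0.1,0,0.1],[0,0,0,0,0.1]]'
python3 -m crank '[[0,0,0,0,0.1],[0,0,0,0,0.1]]'
```

```text
clock: 11.9
tcp_pos: [0.5412, 0.0742, 0.0454]
orientation: [2.217, 2.226, 0.0]
contact_force: [-0.5, -0.2, -0.6]
grip_width: 0.0352
gripper_force: 0.0
clock: 12.4
tcp_pos: [0.5423, 0.0745, 0.1569]
orientation: [2.216, 2.225, 0.006]
contact_force: [-0.1, 0.1, -1.4]
grip_width: 0.0346
gripper_force: 0.0
clock: 13.07
tcp_pos: [0.4456, 0.0749, 0.0515]
orientation: [-2.215, -2.224, 0.012]
contact_force: [-2.0, 0.3, -0.4]
grip_width: 0.0471
gripper_force: 0.0
clock: 13.23
tcp_pos: [0.4494, 0.0755, 0.0557]
orientation: [2.217, 2.225, -0.0]
contact_force: [0.1, 0.6, 0.3]
grip_width: 0.0468
gripper_force: 0.0
```

```bash
python3 -m crank '[[-0.003,0,-0.09,0,0.1],[0,0,-0.083,0,0.1],[0,0,0,0,0.1],[0,0,0,0,-1],[0,0,0,0,-1],[0,0,0,0,-1],[0,0,0,0,-1],[0,0,0,0,-1]]' 30
python3 -m crank '[[0,0,0,0,-1],[0,0,0,0,-1],[0,0,0,0,-1],[0,0,0.05,0,-1],[0,0,0.05,0,-1],[0,0,0,0,-1]]'
python3 - <<'E'
from h import *
t=r.grab_frame('top');s=r.grab_frame('scene')
cv2.imwrite('pics/s4.png',np.hstack([cv2.resize(s[155:255,180:300],(480,400),interpolation=cv2.INTER_CUBIC),cv2.resize(t[200:280,215:295],(320,400),interpolation=cv2.INTER_CUBIC)]))
E
```

```text
clock: 13.9
tcp_pos: [0.4495, 0.076, 0.0218]
orientation: [2.217, 2.225, 0.003]
contact_force: [-0.3, -0.5, 7.9]
grip_width: 0.0219
gripper_force: 30.3
clock: 14.4
tcp_pos: [0.4497, 0.076, 0.0427]
orientation: [2.216, 2.225, 0.004]
contact_force: [1.1, 0.9, -0.7]
grip_width: 0.0216
gripper_force: 29.6
```

View pics/s4.png

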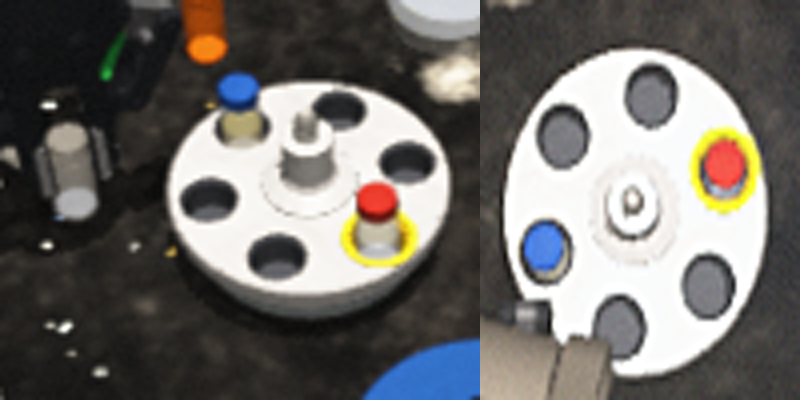

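Blue is seated opposite red (crop 240,110) and the rotor is unturned. White_a goes to well w2 (0.509, 0.033).

```bash
python3 -m crank '[[0,0,0.15,0,-1],[0,0,0.15,0,-1],[0,0,0.15,0,-1],[0.1,-0.07,0.09,0,-1],[0.1,-0.07,0,0,-1],[0.097,-0.073,0,0,-1],[0,0,0,0,-1],[0,0,0,0,-1]]'
python3 -m crank '[[0,0,-0.1,0,-1],[0,0,-0.1,0,-1],[0,0,-0.06,0,-1],[0,0,0,0,-1],[0,0,0,0,-1],[0,0,0,0,-1]]'
```

```text
clock: 15.17
tcp_pos: [0.5083, 0.0323, 0.1485]
orientation: [2.219, 2.223, -0.001]
contact_force: [0.0, 0.7, -0.2]
grip_width: 0.0218
gripper_force: 29.6
clock: 15.67
tcp_pos: [0.5081, 0.0333, 0.0973]
orientation: [2.217, 2.226, 0.001]
contact_force: [0.6, -0.5, 0.1]
grip_width: 0.0215
gripper_force: 29.6
```

```bash
python3 -m crank '[[0.005,0,-0.08,0,-1],[0,0,-0.06,0,-1],[0,0,-0.04,0,-1],[0,0,-0.04,0,-1],[0,0,-0.038,0,-1],[0,0,0,0,-1],[0,0,0,0,-1]]'
```

```text
clock: 16.25
tcp_pos: [0.5089, 0.033, 0.0449]
orientation: [-2.217, -2.225, 0.001]
contact_force: [-0.2, -0.2, 0.6]
grip_width: 0.0216
gripper_force: 29.2
```

```bash
python3 -m crank '[[0,0,0,0,-0.18],[0,0,0,0,-0.18],[0,0,0,0,-0.18],[0,0,0,0,-0.18],[0,0,0,0,-0.18]]'
python3 -m crank '[[0,0,0.1,0,-0.18],[0,0,0.15,0,-0.18],[0,0,0.15,0,-0.18],[0,0,0.15,0,-0.18],[-0.05,-0.1,0,0,0.1],[-0.05,-0.18,0,0,0.1],[-0.05,-0.18,0,0,0.1],[-0.05,-0.18,0,0,0.1]]'
python3 -m crank '[[-0.05,-0.18,0,0,0.1],[-0.05,-0.18,0,0,0.1],[-0.026,-0.146,0,0,0.1],[0,0,0,0,0.1],[0,0,-0.15,0,0.1],[0,0,-0.15,0,0.1],[0,0,-0.15,0,0.1],[0,0,-0.05,0,0.1]]'
python3 -m crank '[[0,0,0,0,0.1],[0,0,0,0,0.1],[0,0,0,0,0.1]]'
```

```text
clock: 16.67
tcp_pos: [0.5092, 0.0331, 0.0454]
orientation: [2.217, 2.226, 0.001]
contact_force: [-1.3, 0.6, 3.9]
grip_width: 0.0346
gripper_force: 0.0
clock: 17.33
tcp_pos: [0.4686, -0.0956, 0.1554]
orientation: [2.214, 2.228, 0.002]
contact_force: [0.2, -1.3, 0.8]
grip_width: 0.0468
gripper_force: 0.0
clock: 18.0
tcp_pos: [0.442, -0.1947, 0.052]
orientation: [-2.213, -2.224, 0.004]
contact_force: [-0.6, 0.2, -1.2]
grip_width: 0.0471
gripper_force: 0.0
clock: 18.25
tcp_pos: [0.4448, -0.1964, 0.0564]
orientation: [2.216, 2.225, 0.002]
contact_force: [0.1, 0.7, 0.2]
grip_width: 0.047
gripper_force: 0.0
```

```bash
python3 -m crank '[[-0.004,0.003,-0.09,0,0.1],[0,0,-0.085,0,0.1],[0,0,0,0,0.1],[0,0,0,0,-1],[0,0,0,0,-1],[0,0,0,0,-1],[0,0,0,0,-1],[0,0,0,0,-1]]' 30
python3 -m crank '[[0,0,0,0,-1],[0,0,0,0,-1],[0,0,0,0,-1],[0,0,0.05,0,-1],[0,0,0.05,0,-1],[0,0,0,0,-1]]'
python3 - <<'E'
from h import *
t=r.grab_frame('top');s=r.grab_frame('scene')
cv2.imwrite('pics/s5.png',np.hstack([cv2.resize(s[155:335,180:300],(400,600),interpolation=cv2.INTER_CUBIC),cv2.resize(t[200:320,215:295],(400,600),interpolation=cv2.INTER_CUBIC)]))
E
```

```text
clock: 18.92
tcp_pos: [0.4439, -0.1959, 0.0214]
orientation: [2.216, 2.224, 0.002]
contact_force: [-0.8, 0.6, 8.5]
grip_width: 0.0216
gripper_force: 31.0
clock: 19.42
tcp_pos: [0.4441, -0.1959, 0.0422]
orientation: [2.215, 2.224, 0.003]
contact_force: [-0.6, -0.3, -0.1]
grip_width: 0.0216
gripper_force: 30.2
```

View pics/s5.png

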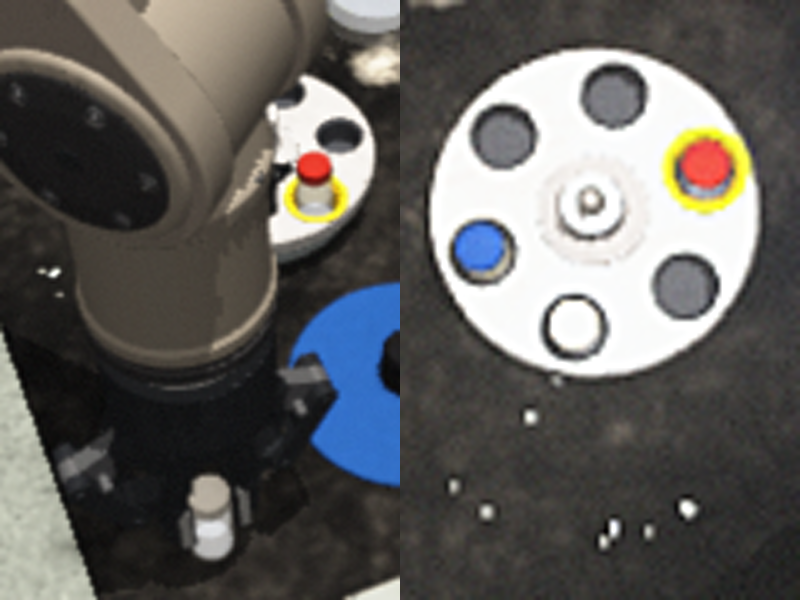

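White_a is seated in w2 (crop 575,325) and white_b is held at (210,515). I'll carry it to w5.

```bash
python3 -m crank '[[0,0,0.15,0,-1],[0,0,0.15,0,-1],[0,0,0.15,0,-1],[0.1,0.12,0.09,0,-1],[0.12,0.15,0,0,-1],[0.12,0.15,0,0,-1],[0.12,0.15,0,0,-1],[0.12,0.15,0,0,-1]]'
python3 -m crank '[[0.12,0.15,0,0,-1],[0.1,0.15,0,0,-1],[0.036,0.048,0,0,-1],[0,0,0,0,-1],[0,0,-0.1,0,-1],[0,0,-0.1,0,-1],[0,0,-0.06,0,-1],[0,0,0,0,-1]]'
python3 -m crank '[[0,0,0,0,-1],[0,0,0,0,-1]]'
```

```text
clock: 20.18
tcp_pos: [0.5597, -0.0494, 0.1481]
orientation: [-2.216, -2.226, -0.001]
contact_force: [0.0, -0.5, 0.4]
grip_width: 0.0217
gripper_force: 30.2
clock: 20.85
tcp_pos: [0.6075, 0.0171, 0.0935]
orientation: [-2.216, -2.222, 0.007]
contact_force: [0.1, -0.2, 0.2]
grip_width: 0.0218
gripper_force: 30.2
clock: 21.02
tcp_pos: [0.6105, 0.0174, 0.097]
orientation: [2.218, 2.224, 0.001]
contact_force: [0.8, 0.2, -0.8]
grip_width: 0.0215
gripper_force: 30.2
```

```bash
python3 -m crank '[[0.005,0.002,-0.08,0,-1],[0,0,-0.06,0,-1],[0,0,-0.04,0,-1],[0,0,-0.04,0,-1],[0,0,-0.038,0,-1],[0,0,0,0,-1],[0,0,0,0,-1]]'
```

```text
clock: 21.6
tcp_pos: [0.6111, 0.0184, 0.0442]
orientation: [-2.217, -2.226, 0.0]
contact_force: [-0.5, -0.0, -0.4]
grip_width: 0.0219
gripper_force: 29.8
```

```bash
python3 -m crank '[[0,0,0,0,-0.18],[0,0,0,0,-0.18],[0,0,0,0,-0.18],[0,0,0,0,-0.18],[0,0,0,0,-0.18]]'
python3 -m crank '[[0,0,0.1,0,-0.18],[0,0,0.15,0,-0.18],[0,0,0.15,0,-0.18],[0,0,0.15,0,-0.18],[-0.02,-0.12,0,0,0.3],[-0.03,-0.16,0,0,0.3],[-0.03,-0.16,0,0,0.3],[-0.03,-0.16,0,0,0.3]]'
python3 -m crank '[[-0.028,-0.181,0,0,0.3],[0,0,0,0,0.3],[0,0,-0.1,0,0.3],[0,0,-0.15,0,0.3],[0,0,-0.1,0,0.3],[0,0,0,0,0.3],[0,0,0,0,0.3],[0,0,0,0,0.3]]'
python3 - <<'E'
from h import *
t=r.grab_frame('top');s=r.grab_frame('scene');w=r.grab_frame('wrist')
m=r.camera_model('wrist');print(proj(m,np.array([.5605,.0255,.0935])),proj(m,np.array([.5835,-.1378,.036])))
cv2.imwrite('pics/s6.png',np.hstack([cv2.resize(s[155:275,180:340],(400,300),interpolation=cv2.INTER_CUBIC),cv2.resize(t[200:290,215:335],(400,300),interpolation=cv2.INTER_CUBIC)]))
cv2.imwrite('pics/w6.png',w)
E
```

```text
clock: 22.02
tcp_pos: [0.6112, 0.0187, 0.0446]
orientation: [2.217, 2.226, 0.0]
contact_force: [-0.0, 0.2, -0.5]
grip_width: 0.0348
gripper_force: 0.0
clock: 22.68
tcp_pos: [0.5889, -0.1023, 0.1549]
orientation: [2.215, 2.227, 0.001]
contact_force: [0.3, 0.8, -0.2]
grip_width: 0.0554
gripper_force: 0.0
clock: 23.35
tcp_pos: [0.5843, -0.138, 0.0857]
orientation: [2.216, 2.225, 0.001]
contact_force: [-0.1, 0.1, 0.9]
grip_width: 0.0554
gripper_force: 0.0
[ 194.62340223 -234.04109787] [272.4849923  230.71898363]
```

View pics/s6.png

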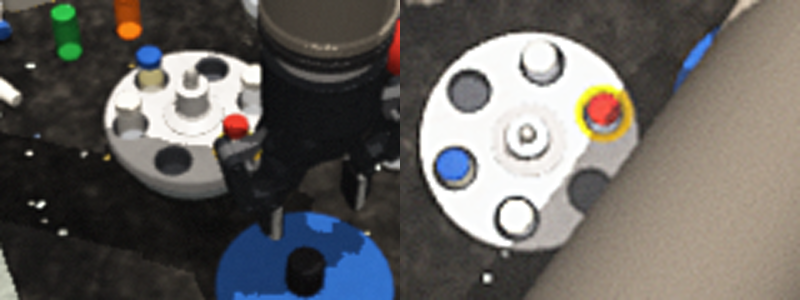

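View pics/w6.png

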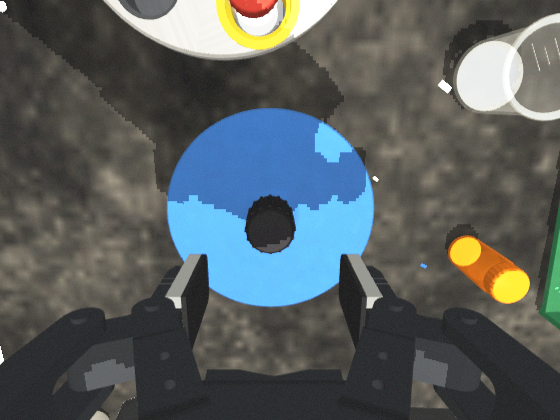

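All four vials are seated correctly. The knob at (270,229) lies midway between the pads, so I'll descend and grip it.

```bash
python3 -m crank '[[0,0,-0.13,0,0.3],[0,0,-0.13,0,0.3],[0,0,-0.08,0,0.3],[0,0,-0.03,0,0.3],[0,0,0,0,0.3],[0,0,0,0,0.3]]' 50
python3 -m crank '[[0,0,-0.01,0,0.3],[0,0,0,0,-1],[0,0,0,0,-1],[0,0,0,0,-1],[0,0,0,0,-1],[0,0,0,0,-1],[0,0,0,0,-1],[0,0,0,0,-1]]'
```

```text
clock: 24.0
tcp_pos: [0.5843, -0.138, 0.0115]
orientation: [2.216, 2.225, 0.001]
contact_force: [0.6, -0.0, 0.6]
grip_width: 0.0556
gripper_force: 0.0
clock: 24.67
tcp_pos: [0.584, -0.1377, 0.0095]
orientation: [2.217, 2.225, 0.002]
contact_force: [-1.0, 1.0, 5.2]
grip_width: 0.0274
gripper_force: 48.9
```

```bash
python3 -m crank '[[0,0,0.05,0,-1],[0,0,0.1,0,-1],[0,0,0.15,0,-1],[0,0,0.15,0,-1],[0,0,0.1,0,-1],[0,0,0.05,0,-1],[0,0,0,0,-1],[0,0,0,0,-1]]'
python3 -m crank '[[-0.018,0.1,0,0,-1],[-0.02,0.14,0,0,-1],[-0.02,0.14,0,0,-1],[-0.02,0.14,0,0,-1],[-0.02,0.14,0,0,-1],[-0.02,0.1,0,0,-1],[0,0.055,0,0,-1],[0,0,0,0,-1]]'
python3 -m crank '[[0,0,0,0,-1],[0,0,0,0,-1],[0,0,0,0,-1]]'
python3 - <<'E'
from h import *
s=r.grab_frame('scene')
cv2.imwrite('pics/s7.png',cv2.resize(s[110:290,140:380],(800,600),interpolation=cv2.INTER_CUBIC))
E
```

```text
clock: 25.33
tcp_pos: [0.5834, -0.1372, 0.1283]
orientation: [-2.216, -2.226, -0.001]
contact_force: [-0.4, -0.2, -2.2]
grip_width: 0.0277
gripper_force: 49.5
clock: 26.0
tcp_pos: [0.5591, 0.0285, 0.1269]
orientation: [-2.21, -2.229, 0.002]
contact_force: [-0.4, 0.1, -1.8]
grip_width: 0.0276
gripper_force: 49.6
clock: 26.25
tcp_pos: [0.56, 0.0232, 0.1285]
orientation: [2.22, 2.222, -0.001]
contact_force: [0.7, 0.6, -2.1]
grip_width: 0.0276
gripper_force: 49.6
```

View pics/s7.png

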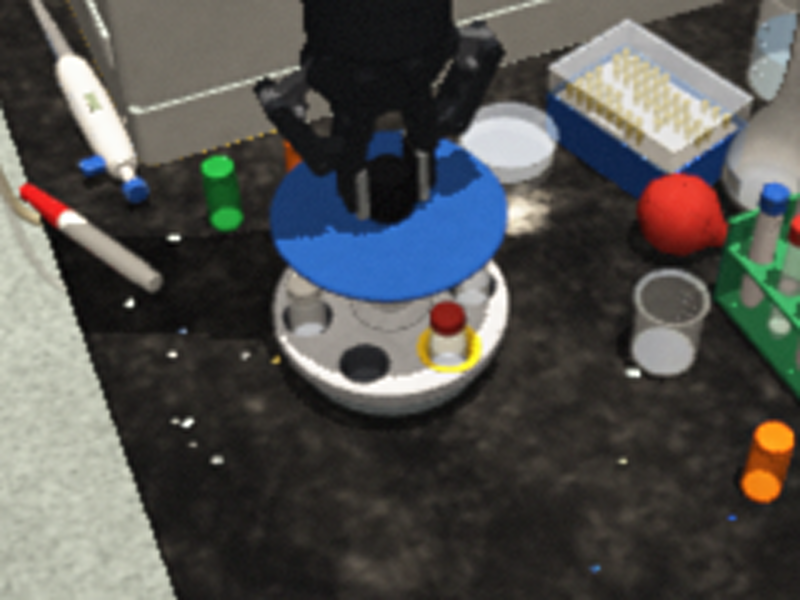

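The lid is held roughly level over the rotor, with its disc centre near (388,215) in the crop. I'll check its centre and tilt by fitting the disc outline.

Run:
```python
from h import *
from scipy.optimize import least_squares
np.set_printoptions(precision=4,suppress=True)
S=r.camera_model('scene');s=r.grab_frame('scene')
hsv=cv2.cvtColor(s,cv2.COLOR_BGR2HSV);M=cv2.inRange(hsv,(100,120,60),(125,255,255));M[:,:215]=0;M[:,300:]=0;M[:140]=0;M[205:]=0
n,l,st,_=cv2.connectedComponentsWithStats(M);k=1+st[1:,4].argmax()
c=max(cv2.findContours((l==k).astype(np.uint8),0,cv2.CHAIN_APPROX_NONE)[0],key=cv2.contourArea)
h=cv2.convexHull(c)[:,0].astype(float);p=r.get_obs()['tcp_pos'];print(p,st[k],len(h))
# tilt model: top rim disc, centre at p-.0055 z
def f(x):
    o=[]
    n=np.array([x[2],x[3],1]);n/=np.linalg.norm(n);C=np.array([x[0],x[1],p[2]-.0055])
    for q in h:
        cc,d=ray(S,q);X=cc+d*(n@(C-cc))/(n@d);o.append(np.linalg.norm(X-C)-.068)
    return o
z=least_squares(f,[p[0],p[1],0,0],loss='soft_l1',f_scale=.001);print(z.x,'deg',np.degrees(z.x[2:]),'rms',np.sqrt(np.mean(np.square(f(z.x)))))
```

```text
[0.5601 0.0237 0.1286] [ 221  151   71   49 2090] 29
[ 0.5607  0.0216 -0.0022  0.0058] deg [-0.1238  0.3311] rms 0.0008472146491735562
```

```bash
python3 -m crank '[[0,0.012,0,0,-1],[0,0,-0.05,0,-1],[0,0,-0.05,0,-1],[0,0,-0.05,0,-1],[0,0,-0.03,0,-1],[0,0,-0.02,0,-1],[0,0,0,0,-1],[0,0,0,0,-1]]'
python3 -m crank '[[0,0,-0.008,0,-1],[0,0,-0.008,0,-1],[0,0,0,0,-1],[0,0,0,0,-1]]'
```

```text
clock: 27.02
tcp_pos: [0.5599, 0.0276, 0.0882]
orientation: [-2.217, -2.226, 0.001]
contact_force: [-0.9, 0.1, -2.4]
grip_width: 0.0273
gripper_force: 49.6
clock: 27.35
tcp_pos: [0.5602, 0.0278, 0.0855]
orientation: [2.217, 2.226, 0.001]
contact_force: [0.6, -0.3, -2.0]
grip_width: 0.0272
gripper_force: 49.8
```

```bash
python3 -m crank '[[0,-0.01,0,0,-1],[0,0,-0.006,0,-1],[0,0,0,0,-1],[0,0,0,0,-1]]'
python3 -m crank '[[0,0,0,0,0.0],[0,0,0,0,0.0],[0,0,0,0,0.0],[0,0,0,0,0.0],[0,0,0,0,0.0],[0,0,0,0,0.0]]'
python3 -m crank '[[0,0,0.05,0,0.1],[0,0,0.1,0,0.1],[0,0,0.15,0,0.1],[0,0,0.15,0,0.1],[0,0,0.15,0,0.1],[0,0,0.15,0,0.1],[0,0,0,0,0.1]]'
python3 -m crank '[[-0.04,-0.19,0,0,0.1],[-0.04,-0.19,0,0,0.1],[-0.04,-0.19,0,0,0.1],[-0.04,-0.19,0,0,0.1],[-0.04,-0.19,0,0,0.1],[-0.04,-0.19,0,0,0.1],[0,-0.1,0,0,0.1],[0,0,0,0,0.1]]'
```

```text
clock: 27.68
tcp_pos: [0.5603, 0.026, 0.0854]
orientation: [-2.217, -2.225, -0.002]
contact_force: [-4.3, 1.1, 11.7]
grip_width: 0.0276
gripper_force: 51.0
clock: 28.18
tcp_pos: [0.5599, 0.0257, 0.084]
orientation: [-2.217, -2.226, 0.0]
contact_force: [-0.7, -0.2, 0.3]
grip_width: 0.0428
gripper_force: 0.0
clock: 28.77
tcp_pos: [0.5632, 0.025, 0.2402]
orientation: [2.215, 2.221, 0.012]
contact_force: [1.0, -0.9, -0.2]
grip_width: 0.0471
gripper_force: 0.0
clock: 29.43
tcp_pos: [0.51, -0.2282, 0.2351]
orientation: [2.225, 2.215, -0.002]
contact_force: [-0.3, 1.4, 0.5]
grip_width: 0.0469
gripper_force: 0.0
```

Run:
```python
from h import *
s=r.grab_frame('scene');t=r.grab_frame('top');S=r.camera_model('scene');T=r.camera_model('top')
for n,m in(('s',S),('t',T)): print(n,proj(m,np.array([.5605,.0255,.112])),proj(m,np.array([.5605,.0255,.08])))
from scipy.optimize import least_squares
for n,m,f in(('s',S,s),('t',T,t)):
    q=proj(m,np.array([.5605,.0255,.08]));hsv=cv2.cvtColor(f,cv2.COLOR_BGR2HSV);M=cv2.inRange(hsv,(100,120,60),(125,255,255))
    K=np.zeros_like(M);cv2.circle(K,tuple(int(v) for v in q),60,255,-1);M&=K
    k,l,st,_=cv2.connectedComponentsWithStats(M);i=1+st[1:,4].argmax()
    c=max(cv2.findContours((l==i).astype(np.uint8),0,cv2.CHAIN_APPROX_NONE)[0],key=cv2.contourArea);h=cv2.convexHull(c)[:,0].astype(float)
    def g(x):
        nn=np.array([x[2],x[3],1]);C=np.array([x[0],x[1],.08]);o=[]
        for a in h:
            cc,d=ray(m,a);o.append(np.linalg.norm(cc+d*(nn@(C-cc))/(nn@d)-C)-.068)
        return o
    z=least_squares(g,[.56,.0255,0,0],loss='soft_l1',f_scale=.001);print(n,z.x.round(4),'tilt deg',np.degrees(z.x[2:]).round(2))
cv2.imwrite('pics/f.png',np.hstack([cv2.resize(s[130:280,180:330],(400,400),interpolation=cv2.INTER_CUBIC),cv2.resize(t[180:300,200:320],(400,400),interpolation=cv2.INTER_CUBIC)]))
```

```text
s [255.63207218 175.8103701 ] [256.24031418 187.20031167]
t [252.43199912 238.21940614] [252.95679578 239.87973301]
s [ 0.5565  0.0482 -0.275   0.3274] tilt deg [-15.76  18.76]
t [0.5623 0.0262 0.0145 0.0284] tilt deg [0.83 1.63]
```

View pics/f.png

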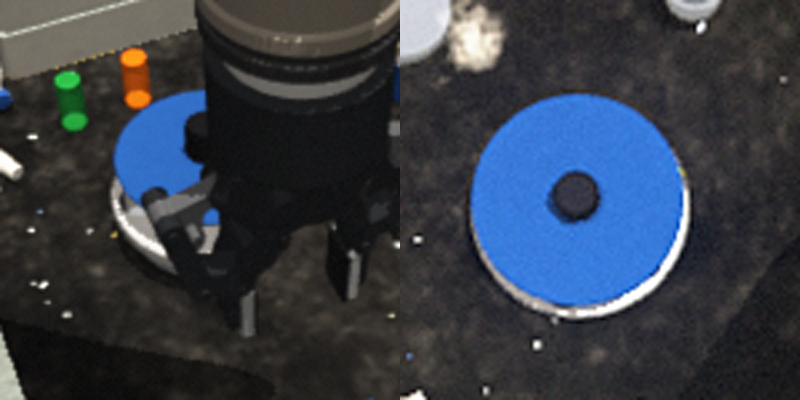

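Top view shows the lid concentric with the rotor and nearly level, but the hand hides it from the scene camera. I'll move the hand aside and check height and level.

```bash
python3 -m crank '[[-0.1,0.1,0,0,0.1],[-0.1,0.19,0,0,0.1],[-0.1,0.19,0,0,0.1],[-0.08,0.19,0,0,0.1],[0,0.19,0,0,0.1],[0,0.19,0,0,0.1],[0,0.19,0,0,0.1],[0,0.19,0,0,0.1]]'
python3 -m crank '[[0,0.15,0,0,0.1],[0,0.1,0,0,0.1],[0,0,0,0,0.1],[0,0,0,0,0.1]]'
python3 - <<'E'
from h import *
from scipy.optimize import least_squares
s=r.grab_frame('scene');S=r.camera_model('scene');t=r.grab_frame('top');T=r.camera_model('top');hs={}
for n,m,f in(('s',S,s),('t',T,t)):
    q=proj(m,np.array([.5605,.0255,.08]));hsv=cv2.cvtColor(f,cv2.COLOR_BGR2HSV);M=cv2.inRange(hsv,(100,120,60),(125,255,255))
    K=np.zeros_like(M);cv2.circle(K,tuple(int(v) for v in q),60,255,-1);M&=K
    k,l,st,_=cv2.connectedComponentsWithStats(M);i=1+st[1:,4].argmax()
    c=max(cv2.findContours((l==i).astype(np.uint8),0,cv2.CHAIN_APPROX_NONE)[0],key=cv2.contourArea);hs[n]=(m,cv2.convexHull(c)[:,0].astype(float))
def g(x,ks='st'):
    nn=np.array([x[2],x[3],1]);C=np.array([x[0],x[1],x[4]]);o=[]
    for k in ks:
        m,h=hs[k]
        for a in h:
            cc,d=ray(m,a);o.append(np.linalg.norm(cc+d*(nn@(C-cc))/(nn@d)-C)-.068)
    return o
z=least_squares(g,[.56,.0255,0,0,.08],loss='soft_l1',f_scale=.001);print(z.x.round(4),np.degrees(z.x[2:4]).round(2),'rms',np.std(g(z.x)))
cv2.imwrite('pics/f2.png',cv2.resize(s[110:290,140:380],(800,600),interpolation=cv2.INTER_CUBIC))
E
```

```text
clock: 30.2
tcp_pos: [0.4361, 0.0653, 0.2344]
orientation: [-2.212, -2.229, -0.002]
contact_force: [0.7, -0.6, 0.1]
grip_width: 0.0468
gripper_force: 0.0
clock: 30.53
tcp_pos: [0.4364, 0.1137, 0.234]
orientation: [-2.211, -2.232, 0.001]
contact_force: [-0.2, -0.2, 0.3]
grip_width: 0.0471
gripper_force: 0.0
[ 0.562   0.0261 -0.0041 -0.0148  0.0791] [-0.24 -0.85] rms 0.0005221560788685463
```

View pics/f2.png

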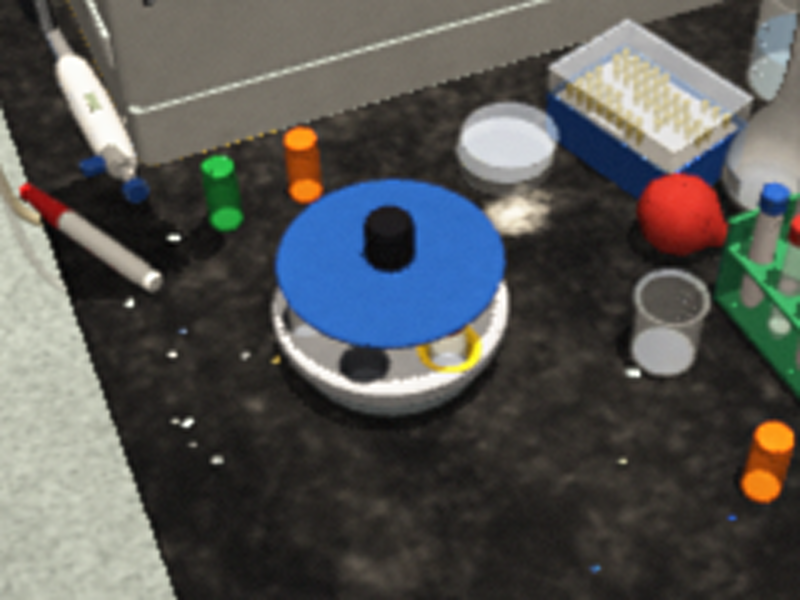

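The lid's top face measures 79 mm (expected 80 mm) and tilts under 1°. It sits within 2 mm of the axis, and the beaker and tip box are unmoved.

```bash
python3 -c "
from bench import r
print(r.hand_in())"
```

```text
the job is handed in; nothing more can be done
None
```

The job is handed in: red is in the yellow-ringed well with blue straight across, the two whites are opposite each other, and the lid is fully down over the post. My last camera check showed the lid level and centred, with the beaker and tip box unmoved; the hand-in gave no verdict.

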